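# Slide the hot pan over the lowered guard onto the cooling slab

### The arm

A 6-joint arm with a two-finger parallel gripper is mounted at the origin on the work surface. World frame = base frame: x ahead of the robot, y to its left, z up, the work surface at z = 0. Lengths are in mm, angles in rad, forces in N, time in s.
With the tool pointing down it reaches from about 350 to 875 mm from the base axis. Payload 4.2 kg.
Tool frame: the origin (TCP) lies midway between the tips of the shut fingers; the grasp point (between the pads) lies 19 mm behind it; z points along the fingers, y is the line along which they close (so a half turn about z gives the same grasp; the last joint's range is limited). The gripper opens to 85 mm and grips with 20 to 120 N. Pads are 22 mm wide; open, the fingers measure 114 mm over their backs; the gripper's body (76 mm by 85 mm) begins 54 mm behind the grasp point. The pads swing forward as they close: fully open they stand 13 mm farther back than shut.
Start: joints at [-0.937, 0.385, 0.008, 0, -1.194, -0.259], TCP at [228.818, -581.585, 231.312] pointing down, gripper open.
Joint ranges: [-3.14, 3.14], [-1.21, 2.06], [-1.07, 1.41], [-3.16, 2.05], [-2.99, -0.16], [-3.1, 3.1]. Speed limits (rad/s): [2.79, 2.79, 3.14, 3.14, 3.14, 3.14].

### API

Orientations are given as a unit quaternion [w, x, y, z].
In Python, from station import status, capture, order, search_frame, silhouettes gives the robot as it stands.
- The arm moves only by the tool move_arm, never from a script. Its argument "rows" is a list of rows, each a list of 5 numbers: the opening, from 0 (shut) to 1 (fully open), then the shift along the tool's x, y, z in m, then the turn about the tool's z in degrees. A call has exactly 10 rows; each row is the pose to reach, as a shift and turn from the pose commanded when the call began, along the tool's axes at that moment; what a row does not reach only later rows make up. A row lasts 1/8 s, in which the tool goes at most 62.5 mm and 10.7 degrees, less where a joint would pass 70% of its speed; a pose out of reach is approached as far as the arm can. A call with a gripper value outside its range is refused whole. The fingers move at their own pace and stop on an object; "force" is the grip in N (left out, the last holds). Time passes only in rows, so rows that repeat a pose let the fingers close, or fill a call up. It gives the time, the measured TCP pose, the force, the opening and the grip force at its end, in the units of the state.
- status.get_obs(): the state, without advancing time (a new reading comes with each control period).
- capture(name): name is "scene" or "top"; returns a dict with "image" (384x512x3 uint8, red, green, blue), "range_z" (384x512 float32, mm along the optical axis (not along the pixel's ray), 0 where there is no reading), "mtx" (3x3 intrinsics, pixels), "extrinsics" (4x4, takes a point from camera to world coordinates). Camera axes: x right, y down, z forward; pixel columns grow to the right and rows downward; lengths in mm; the calibration is good to about 2 mm. A picture is of the moment at which its call begins.
- order.sign_off(): hands the job in; it is judged then, once.
Trained networks look in a picture, given as the dict that the camera call returned (one of the last four; its "shot" number tells which), for a name from the list of things; names that differ only in an ending like _2 or _b are one class to them, and where a whole thing is asked for, a point or a joint stands for the part that bears it (a point fixed in the world has none). Each returns a list of dicts, best first, with "conf" (0 to 1); they miss things now and then, are a little off and sometimes report something else, mostly with a low value. They report only what shows in the picture. A call takes as long as a camera call. They do not tell look-alikes from the thing itself.
- search_frame(picture, name): "centre" ([column, row] in pixels, amid what is visible of it).
- silhouettes(picture, name): "pixels" (384x512 bool, what is visible of it) and "centre" ([column, row] in pixels, amid what is visible of it).
The state is a dict: "time": time; "qpos": joint angles; "qd": joint speeds; "joint_efforts": joint torques, N m; "eef_pos": TCP position; "tool_rot": TCP orientation; "ft_force": force on the tool from outside, world axes, zero at the start; "moment": the same for the moment, N m; "opening": finger opening in mm; "finger_force": force on a finger pad.
Only numpy, scipy, OpenCV 4.12 (cv2) and the standard library are available. Lean on these libraries where they do the work, as an engineer would, in place of code of your own. Each camera call takes 0.05 s, during which the arm holds its last target. There are 200 camera calls.

### The job

Fold the hotplate's side guard all the way down so that it bridges the gap, then slide the wider steel pan off the hotplate, across the guard and onto the cooling slab, gently home into the corner so that it rests against both of the slab's rails. The pan is hot, so only push it along, never pinch, lift or tip it. Then swing the guard fully upright again, and leave the small pot and everything else on the bench where it stands.

Things in the scene. Friction and masses are not known exactly. Their poses are not given: they have to be found in the camera images.
- hotplate: White two-place hotplate fixed to the bench, 240 (its x) x 160 (y) x 60 mm high. Origin: centre of its underside, on the bench; z up. On its flat top two printed rings of 104 mm diameter, near x = +60 and x = -60 mm, y = 0: one carries the pan, the other the small pot. The guard is hinged along its -y edge; two dials stick out 12 mm from its +y side.
- guard (a joint): Aluminium panel hinged at its bottom edge: 0 = upright (stop), 1.571 = folded outward (to the hotplate's -y) and level (stop), its inner face flush with the hotplate's top (0.5 mm lower), a bridge to the slab. Stiff hinge: stays where it is left, 3 to 5 N at the handle. 230 mm long (hotplate x -115 to +115), 10 mm thick, reaching 111 mm from the hinge line.
- guard_hinge (a point): Middle of the guard's hinge line: at x = 0, y = -83, z = 59.5 mm in the hotplate's frame. The hinge line runs along the hotplate's x; the frame is parallel to the hotplate's.
- guard_handle (a point): Grip point on the axis of the guard's handle: a round steel bar, 12 mm in diameter, parallel to the hinge line, sticking out 55 mm past the guard's end at the hotplate's -x side. The point is 30 mm past the panel's end, 104 mm from the hinge line, 5 mm outside the inner face. Guard upright: 164 mm above the bench; lowered: 55 mm, with free space around and below.
- pan: The wider, plain steel pan, open on top, without handle: 90 mm outer diameter, 58 mm high, 3 mm wall, 18 mm thick base, 0.35 to 0.7 kg. Origin: centre of its underside; z up.
- small_pot: The small steel pot on the other ring of the hotplate, 60 mm in diameter, 50 mm high; it stays there. Origin: centre of its underside.
- slab: Cooling slab on four legs, fixed past the end of the lowered guard (3 to 8 mm gap), axes as the hotplate's. Origin: on the bench below the home point. Top 58.5 mm above the bench, from x = -77 to +57, y = -57 to +67 mm. Two steel rails, 12 mm wide, 16 mm high above the top, form a corner: along its +x edge (inner face x = +45) and its -y edge (inner face y = -45 mm).
- home (a point): Home point: centre of the ring (86 mm in diameter) printed on the slab, on the slab's top; the pan's centre is there when it touches both rails. Axes as the slab's.
- beaker: Glass beaker, 74 mm in diameter, 85 mm high. Origin: centre of its underside. Bystander.
- tip_box: Grey box with a clear lid, 122 x 87 x 67 mm. Origin: centre of its underside. Bystander.
- jar: White screw jar, 60 mm in diameter, 70 mm high. Origin: centre of its underside. Bystander.
- spatula: Spatula lying on the bench, 160 mm long. Bystander.
Things that resemble listed ones, but are neither listed nor needed, are in the scene too. What is shaped like the slab but purple is not meant.

How it is judged (in metres and radians):
On the way, in this order (a step that is already met when the one before it is completed fails the run):
1. the guard is folded all the way down (value of joint guard above 1.5 rad), for 0.2 s.
2. the pan rests home in the slab's corner, against both rails (x of pan in the frame of home between -0.0025 and 0.0025 m and y of pan in the frame of home between -0.0025 and 0.0025 m and z of pan in the frame of home between -0.004 and 0.004 m and angle between pan's own z axis and vertical below 0.05 rad and linear speed of pan below 0.01 m/s), for 0.3 s.
At the end, for the whole second after the job is handed in: The pan stands upright and at rest on the slab, in the corner against both rails (its centre within 2.5 mm of the home point along each of the slab's axes); the guard is upright within 0.07 rad; the small pot and the other things stand within 15 mm of where they were (all of step 2 and value of joint guard below 0.07 rad and distance of each of small_pot, beaker, tip_box, jar, spatula from where it was at the start of the episode below 0.015 m); the robot touches nothing.
It fails at once if the pan is lifted or tipped (more than 12 mm above the hotplate's top, or over 0.2 rad), or falls off (height (world z) of pan above 0.072 m or height (world z) of pan below 0.045 m or angle between pan's own z axis and vertical above 0.2 rad).
It fails at once if the fingers pinch or ram the pan (more than 35 N) (contact force between the fingers and pan above 35 N).
It fails at once if the small pot or a bystander is disturbed (moved over 25 mm) (distance of any of small_pot, beaker, tip_box, jar, spatula from where it was at the start of the episode above 0.025 m).
It also fails if it takes over 72 s, if anything falls off the work surface, if the arm or the gripper's body presses on something with over 40 N, if the wrist force passes 120 N, or if a joint passes its speed limit or range.

## Working session

There is one attempt and no reset: what is moved stays moved. The work goes in short steps, Python scripts to look and compute and a tool call to move; the robot and the scene stay as the last step left them, time stands still between calls to the robot, and variables do not carry over. Pictures are saved under pics/ and viewed, at most 10 in all, crops included, and the job is handed in when it is done.

Besides the shell and the picture viewer there is one more tool, called after ">>>" by a JSON object that holds its "fn" and its "kwargs", one argument or row to a line. move_arm: Moves the arm, as the interface text tells. Its arguments: {"type":"object","properties":{"rows":{"type":"array"},"force":{"type":"number"}},"required":["rows"]}

```bash
mkdir -p pics; ls; python3 - <<'E'
from station import status,capture
import cv2,numpy as np,pickle
o=status.get_obs();print(o)
a=capture("scene");b=capture("top")
pickle.dump((a,b),open('s0.pkl','wb'))
for n,c in(("scene",a),("top",b)):
    cv2.imwrite(f"pics/{n}0.png",cv2.resize(c["image"][:,:,::-1],(800,600),interpolation=cv2.INTER_CUBIC));print(c["mtx"],c["extrinsics"])
E
```

```text
pics
{'time': 0.0, 'qpos': array([-9.37371041e-01,  3.85591222e-01,  6.60538908e-03, -4.86118478e-04,
       -1.19397499e+00, -2.58599343e-01]), 'qd': array([ 0.00049156,  0.00081608, -0.00032843,  0.00025867,  0.00087066,
        0.00029527]), 'joint_efforts': array([-2.31092563e-04, -3.92282546e+01,  1.88396144e+01,  4.18635875e+00,
       -4.70329978e-03,  1.03878361e-05]), 'eef_pos': array([ 228.62009828, -581.05941528,  230.19455832]), 'tool_rot': array([-2.63041416e-04, -1.86229566e-01,  9.82505637e-01,  1.07382706e-03]), 'ft_force': array([0.35906438, 0.54555427, 0.1482578 ]), 'moment': array([-0.02822922, -0.03744584,  0.04571196]), 'finger_force': 0.0, 'opening': 85.39860480279154}
[[470.3864902    0.         250.7734289 ]
 [  0.         470.3864902  190.69107963]
 [  0.           0.           1.        ]] [[ 6.62310206e-01  4.17237827e-01 -6.22300399e-01  1.26499315e+03]
 [ 7.49228430e-01 -3.67284393e-01  5.51143297e-01 -6.24724238e+02]
 [ 1.39660762e-03 -8.31272981e-01 -5.55862645e-01  7.68334635e+02]
 [ 0.00000000e+00  0.00000000e+00  0.00000000e+00  1.00000000e+00]]
[[443.07147617   0.         251.89226494]
 [  0.         443.07147617 191.95573233]
 [  0.           0.           1.        ]] [[ 6.62628895e-03 -9.89574520e-01  1.43869255e-01  3.30915648e+02]
 [-9.99924325e-01 -5.06569857e-03  1.12108823e-02  3.19829871e+01]
 [-1.03652052e-02 -1.43932654e-01 -9.89533200e-01  1.43836439e+03]
 [ 0.00000000e+00  0.00000000e+00  0.00000000e+00  1.00000000e+00]]
```

View pics/scene0.png

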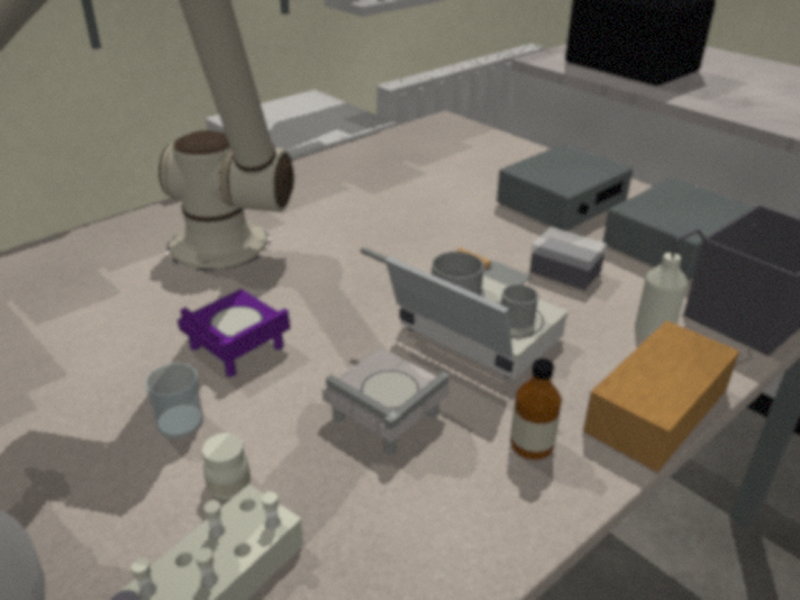

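View pics/top0.png

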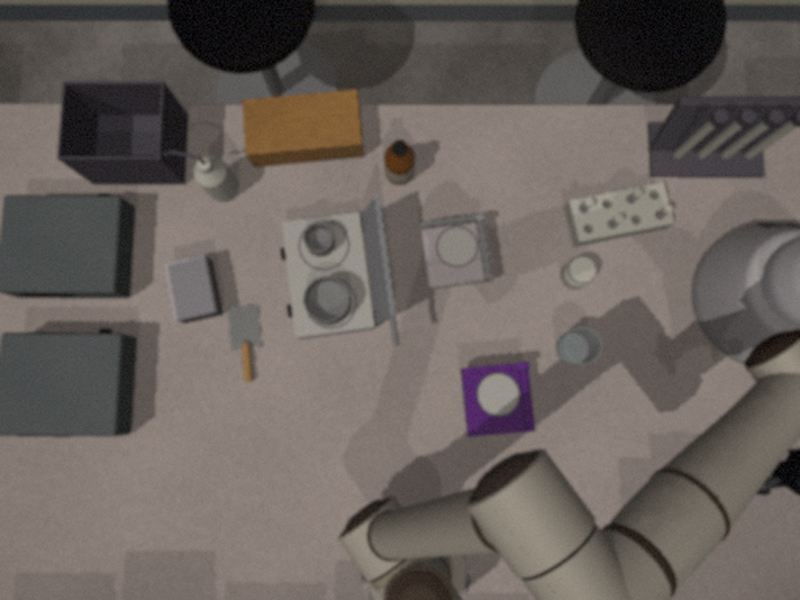

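The scene and top pictures agree. In the 800x600 top view:
- **Hotplate:** its x axis points up the image (world +x).
- **Pans:** the wider pan is at (330,298) on the near ring, the small pot at (322,238) on the far ring.
- **Guard:** upright at about (385,265), with its handle end at (395,340).
- **Slabs:** two candidates, the grey steel one at (458,250) and the purple one at (498,398). The grey one is meant because it sits past the guard; the purple one is explicitly excluded.

Next I measure.

```bash
cat > h.py <<'E'
import numpy as np,cv2
from station import status,capture,order,search_frame,silhouettes
def cloud(c):
    v,u=np.mgrid[0:384,0:512];z=c["range_z"];K=c["mtx"]
    p=np.stack([(u-K[0,2])/K[0,0]*z,(v-K[1,2])/K[1,1]*z,z],-1)
    E=c["extrinsics"];return p@E[:3,:3].T+E[:3,3]
def ray(c,uv,h):
    K=c["mtx"];E=c["extrinsics"];d=E[:3,:3]@np.array([(uv[0]-K[0,2])/K[0,0],(uv[1]-K[1,2])/K[1,1],1])
    return E[:3,3]+d*(h-E[2,3])/d[2]
E
python3 - <<'E'
from h import *
np.set_printoptions(precision=1,suppress=True)
for cam in("top","scene"):
    c=capture(cam);P=cloud(c)
    for n in("hotplate","pan","small_pot","slab","guard"):
        for s in silhouettes(c,n)[:2]:
            m=s["pixels"]&(c["range_z"]>0);q=P[m]
            print(cam,n,round(s["conf"],2),s["centre"],m.sum(),"med",np.median(q,0),"z",np.percentile(q[:,2],[5,50,95]))
            for h,nm in((60,"hotplate"),(58.5,"slab")):
                if nm==n:
                    t=q[abs(q[:,2]-h)<6][:,:2]
                    # robust: drop outliers by mask opening
                    mm=(m&(abs(P[...,2]-h)<6)).astype(np.uint8)
                    mm=cv2.morphologyEx(mm,cv2.MORPH_OPEN,np.ones((3,3)))
                    t=P[mm>0][:,:2];print("  rect",len(t),cv2.minAreaRect(t.astype(np.float32)))
            if n in("pan","small_pot"):
                H=60+(58 if n=="pan" else 50);t=q[abs(q[:,2]-H)<6][:,:2]
                if len(t)>5: print("  rim circle",len(t),cv2.minEnclosingCircle(t.astype(np.float32)))
            if n=="guard":
                t=q[q[:,2]>150];print("  top",cv2.minAreaRect(t[:,:2].astype(np.float32)) if len(t)>4 else 0)
E
```

```text
top hotplate 0.7 [291.8, 159.7] 1810 med [634.5 -78.5  60.4] z [54.7 60.4 76.9]
  rect 1261 ((627.7295532226562, -69.55857849121094), (124.46958923339844, 112.78820037841797), 8.071672439575195)
top hotplate 0.64 [223.3, 173.1] 3857 med [593.7 138.1  62.4] z [ 49.8  62.4 164.6]
  rect 2257 ((586.2192993164062, 184.29254150390625), (240.29562377929688, 160.42095947265625), 8.092144966125488)
top pan 0.91 [211.6, 194.2] 716 med [527.9 180.6  80.2] z [ 74.6  80.2 119.3]
  rim circle 78 ((527.1192016601562, 179.1968994140625), 45.239376068115234)
top small_pot 0.86 [202.5, 154.8] 347 med [653.9 199.7  76.8] z [ 69.   76.8 111.9]
  rim circle 71 ((650.8532104492188, 198.71644592285156), 30.055784225463867)
top slab 0.84 [292.0, 162.1] 1833 med [634.3 -78.6  60.4] z [54.2 60.4 76.9]
  rect 1222 ((627.3814697265625, -69.59014892578125), (123.7413558959961, 112.80785369873047), 8.117266654968262)
top slab 0.6 [317.0, 255.1] 1982 med [ 336.5 -156.7   60.3] z [53.4 60.3 76.9]
  rect 1396 ((330.1855773925781, -148.55593872070312), (122.04522705078125, 113.32508850097656), 5.56389045715332)
top 
[... 943 characters left out ...]
6.1   54.2] z [ 5.7 54.2 83.2]
scene slab 0.96 [243.1, 251.8] 2893 med [649.7 -96.2  57.6] z [25.6 57.6 73.6]
  rect 1657 ((635.7476806640625, -81.44895935058594), (138.53489685058594, 135.8247833251953), 7.8807148933410645)
scene slab 0.81 [148.2, 208.6] 2147 med [ 359.8 -172.4   57.5] z [19.7 57.5 73.7]
  rect 1133 ((337.85833740234375, -160.09078979492188), (140.61407470703125, 134.5196990966797), 4.267839431762695)
scene guard 0.9 [288.0, 194.8] 2296 med [612.5  72.7 121.8] z [ 66.7 121.8 163. ]
  top ((578.173095703125, 58.50826644897461), (283.7605895996094, 13.92263126373291), 7.880430698394775)
scene guard 0.63 [115.0, 254.2] 1424 med [ 461.9 -326.1   54.2] z [ 5.7 54.2 83.2]
  top 0
```

```bash
python3 - <<'E'
import pickle,cv2
a,b=pickle.load(open('s0.pkl','rb'))
im=b["image"][120:230,170:325,::-1]
cv2.imwrite("pics/crop.png",cv2.resize(im,None,fx=5,fy=5,interpolation=cv2.INTER_CUBIC))
E
```

```text
(no output)
```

View pics/crop.png

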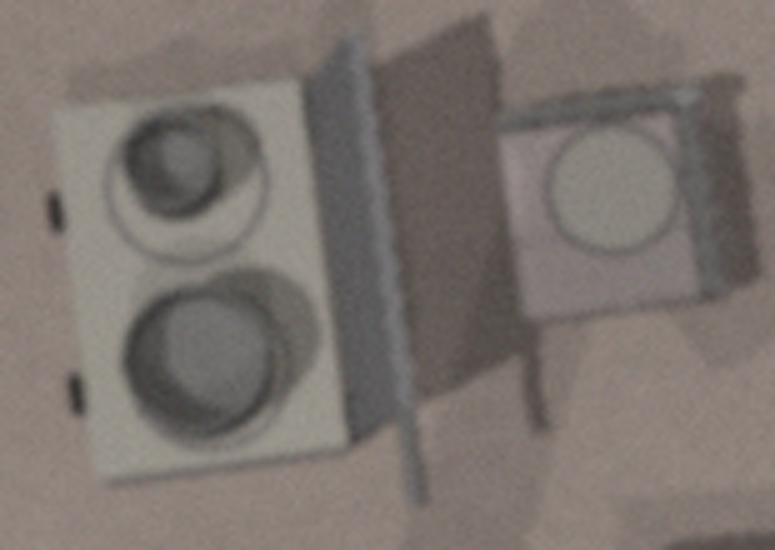

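The guard actually starts leaning out slightly, with its top at hot y ≈ -117 rather than -88. The crop confirms the layout: pan at (205,360), pot at (175,160), guard edge at (390,250) with its handle at (418,480), and the grey slab with its ring at (613,190) and rails on +x and -y. I'll refine the handle.

```bash
cat >> h.py <<'E'
H=np.array([586.2,184.3,0]);yaw=np.radians(8.08)
R=np.array([[np.cos(yaw),-np.sin(yaw),0],[np.sin(yaw),np.cos(yaw),0],[0,0,1]])
toh=lambda p:(np.asarray(p)-H)@R
tow=lambda p:H+R@np.asarray(p)
def tooldelta(target,turn_ref=None):
    o=status.get_obs();w,x,y,z=o["tool_rot"]
    from scipy.spatial.transform import Rotation as Ro
    r=Ro.from_quat([x,y,z,w]);return r.inv().apply(np.asarray(target)-o["eef_pos"])/1000,r
E
python3 - <<'E'
from h import *
np.set_printoptions(precision=3,suppress=True)
for cam in("top","scene"):
    c=capture(cam);q=toh(cloud(c).reshape(-1,3))
    m=(q[:,0]>-165)&(q[:,0]<-122)&(q[:,1]>-150)&(q[:,1]<-60)&(q[:,2]>120)&(q[:,2]<190)
    t=q[m];print(cam,m.sum(),np.median(t,0),np.percentile(t,[5,95],axis=0).ravel())
    m=(abs(q[:,0])<100)&(q[:,1]>-140)&(q[:,1]<-80)&(q[:,2]>70)&(q[:,2]<190);t=q[m]
    for z in range(75,175,15):
        k=t[abs(t[:,2]-z)<7]; 
        if len(k):print(z,np.median(k[:,1]),len(k))
    m=(abs(q[:,2]-76)<8)&(q[:,0]>60)&(q[:,0]<85);print('railx',np.median(q[m&(q[:,1]<-210)&(q[:,1]>-310)],0))
E
python3 - <<'E'
from h import *
np.set_printoptions(precision=4,suppress=True)
# handle estimate: angle from guard
for a in(.2,.25,.3,.35):
    print(a,-83-104*np.sin(a)-5*np.cos(a),59.5+104*np.cos(a)-5*np.sin(a))
E
```

```text
top 61 [-143.516 -118.213  163.47 ] [-163.492 -123.317  157.927 -123.618 -113.025  166.667]
75 -87.62968832055178 71
90 -91.81934293555402 86
105 -96.57940935930118 89
120 -100.9739733060782 85
135 -105.62662176645358 103
150 -110.31180496877667 93
165 -118.52556426500445 263
railx [  70.375 -258.883   75.095]
scene 67 [-143.096 -124.298  159.656] [-162.361 -127.694  153.266 -123.893 -118.345  162.559]
75 -101.36238504033759 187
90 -105.64917735132441 229
105 -110.42905535469308 229
120 -114.66762606474367 244
135 -119.18914225504746 248
150 -123.76972463532215 247
165 -123.85373328329513 300
railx [  73.625 -262.922   72.674]
0.2 -108.56194329189258 160.43357744151385
0.25 -113.5745738710236 159.02987206163445
0.3 -118.51078393840734 157.37739383575632
0.35 -123.35823553960383 155.48027309885015
```

>>> {"fn": "move_arm", "kwargs": {
  "rows": [
    [1, -0.036, 0.04, 0, 2],
    [1, -0.071, 0.08, 0, 4],
    [1, -0.107, 0.12, 0, 6],
    [1, -0.142, 0.16, 0, 8],
    [1, -0.178, 0.2, 0, 10],
    [1, -0.213, 0.24, 0, 12],
    [1, -0.249, 0.28, 0, 13.4],
    [1, -0.284, 0.32, 0, 13.4],
    [1, -0.32, 0.36, 0, 13.4],
    [1, -0.355, 0.4, 0, 13.4]
  ],
  "force": 30
}}

```text
time: 2.05
eef_pos: [413.2, -77.7, 231.8]
tool_rot: [0.001, -0.071, 0.998, -0.0]
ft_force: [1.0, -0.4, -0.2]
opening: 85.7
finger_force: 0.0
```

```bash
cat > t.py <<'E'
import sys
from h import *
np.set_printoptions(precision=4,suppress=True)
d,r=tooldelta(tow([float(v) for v in sys.argv[1:4]]));o=status.get_obs()
print(o["time"],"tcp hot",toh(o["eef_pos"]),"delta m",d,"F",o["ft_force"]@R,"open",o["opening"],"yaw y",np.degrees(np.arctan2(*(r.apply([0,1,0])[[1,0]]))),r.apply([0,0,1]))
E
python3 t.py -145 -118.5 138
```

```text
2.05 tcp hot [-208.1291 -235.0385  231.8147] delta m [-0.063   0.1165  0.0939] F [ 0.9242 -0.5753 -0.2307] open 85.7466762467132 yaw y 98.092297541201 [ 0.0014  0.0001 -1.    ]
```

>>> {"fn": "move_arm", "kwargs": {
  "rows": [
    [1, -0.02, 0.04, 0, 0],
    [1, -0.042, 0.08, 0, 0],
    [1, -0.063, 0.1165, 0, 0],
    [1, -0.063, 0.1165, 0.02, 0],
    [1, -0.063, 0.1165, 0.05, 0],
    [1, -0.063, 0.1165, 0.08, 0],
    [1, -0.063, 0.1165, 0.094, 0],
    [1, -0.063, 0.1165, 0.094, 0],
    [0.6, -0.063, 0.1165, 0.094, 0],
    [0.3, -0.063, 0.1165, 0.094, 0]
  ]
}}

```text
time: 3.3
eef_pos: [459.5, 45.0, 138.4]
tool_rot: [0.001, -0.07, 0.998, 0.0]
ft_force: [0.5, -0.0, -0.2]
opening: 51.4
finger_force: 0.0
```

>>> {"fn": "move_arm", "kwargs": {
  "rows": [
    [0, 0, 0, 0, 0],
    [0, 0, 0, 0, 0],
    [0, 0, 0, 0, 0],
    [0, 0, 0, 0, 0],
    [0, 0, 0, 0, 0],
    [0, 0, 0, 0, 0],
    [0, 0, 0, 0, 0],
    [0, 0, 0, 0, 0],
    [0, 0, 0, 0, 0],
    [0, 0, 0, 0, 0]
  ]
}}

```text
time: 4.55
eef_pos: [458.9, 44.8, 137.7]
tool_rot: [0.0, -0.07, 0.998, -0.0]
ft_force: [-0.6, -0.3, 5.2]
opening: 10.9
finger_force: 29.4
```

```bash
python3 t.py -145 -118.5 138
python3 -c "
import numpy as np
a0=.3
f=lambda a:np.array([-83-104*np.sin(a)-5*np.cos(a),59.5+104*np.cos(a)-5*np.sin(a)])
for a in np.linspace(.3,1.6,14)[1:]:
    d=f(a)-f(a0);print(round(a,2),'dy',round(d[0]/1e3,4),'toolz',round(-d[1]/1e3,4))"
```

```text
4.55 tcp hot [-145.664  -120.2421  137.6517] delta m [-0.0007  0.0017 -0.0003] F [-0.6613 -0.2567  5.2147] open 10.905725641886201 yaw y 98.08241346245173 [ 0.0003 -0.0001 -1.    ]
0.4 dy -0.0096 toolz 0.004
0.5 dy -0.0187 toolz 0.009
0.6 dy -0.0273 toolz 0.0149
0.7 dy -0.0353 toolz 0.0216
0.8 dy -0.0426 toolz 0.029
0.9 dy -0.0491 toolz 0.0371
1.0 dy -0.0547 toolz 0.0459
1.1 dy -0.0594 toolz 0.0552
1.2 dy -0.0632 toolz 0.0649
1.3 dy -0.066 toolz 0.0749
1.4 dy -0.0678 toolz 0.0851
1.5 dy -0.0686 toolz 0.0955
1.6 dy -0.0683 toolz 0.1059
```

>>> {"fn": "move_arm", "kwargs": {
  "rows": [
    [0, 0, -0.005, 0.002, 0],
    [0, 0, -0.0096, 0.004, 0],
    [0, 0, -0.014, 0.0065, 0],
    [0, 0, -0.0187, 0.009, 0],
    [0, 0, -0.0273, 0.0149, 0],
    [0, 0, -0.0353, 0.0216, 0],
    [0, 0, -0.0426, 0.029, 0],
    [0, 0, -0.0491, 0.0371, 0],
    [0, 0, -0.0547, 0.0459, 0],
    [0, 0, -0.0547, 0.0459, 0]
  ]
}}

```text
time: 5.8
eef_pos: [466.8, -10.0, 90.5]
tool_rot: [-0.0, -0.07, 0.998, -0.0]
ft_force: [3.2, -1.1, -2.1]
opening: 11.1
finger_force: 29.7
```

```bash
python3 t.py -145 -173 92
```

```text
5.8 tcp hot [-145.5285 -175.5385   90.5296] delta m [-0.0005  0.0025 -0.0015] F [ 3.0105 -1.4986 -2.142 ] open 11.056833554994501 yaw y 98.04603989376037 [-0.0001 -0.0006 -1.    ]
```

>>> {"fn": "move_arm", "kwargs": {
  "rows": [
    [0, 0, -0.0047, 0.0093, 0],
    [0, 0, -0.0085, 0.019, 0],
    [0, 0, -0.0113, 0.029, 0],
    [0, 0, -0.0131, 0.0392, 0],
    [0, 0, -0.0139, 0.0496, 0],
    [0, 0, -0.0137, 0.055, 0],
    [0, 0, -0.0136, 0.059, 0],
    [0, 0, -0.0136, 0.061, 0],
    [0, 0, -0.0136, 0.061, 0],
    [0, 0, -0.0136, 0.061, 0]
  ]
}}

```text
time: 7.05
eef_pos: [468.7, -23.6, 29.9]
tool_rot: [0.0, -0.071, 0.998, -0.0]
ft_force: [4.3, -6.5, 0.5]
opening: 10.4
finger_force: 32.0
```

```bash
python3 t.py -145 -187 36
python3 - <<'E'
from h import *
c=capture("scene");q=toh(cloud(c).reshape(-1,3))
m=(q[:,0]>-80)&(q[:,0]<100)&(q[:,1]>-190)&(q[:,1]<-90)&(q[:,2]>30)
t=q[m];A=np.c_[t[:,1],np.ones(len(t))];k=abs(t[:,2]-60)<12
print(len(t),k.sum(),np.linalg.lstsq(A[k],t[k,2],rcond=None)[0],[np.median(t[(abs(t[:,1]-y)<8),2]) for y in(-100,-140,-180)])
E
```

```text
7.05 tcp hot [-145.5691 -189.3357   29.8979] delta m [-0.0006  0.0023 -0.0061] F [ 3.3662 -7.0728  0.47  ] open 10.400002631183478 yaw y 98.08893382612015 [ 0.0002 -0.0009 -1.    ]
1765 1765 [-2.50579507e-03  5.77232441e+01] [np.float64(57.965453047187964), np.float64(57.93081794164766), np.float64(58.170261868203795)]
```

>>> {"fn": "move_arm", "kwargs": {
  "rows": [
    [1, 0, 0, 0, 0],
    [1, 0, 0, 0, 0],
    [1, 0, 0, 0, 0],
    [1, 0, 0, 0, 0],
    [1, 0, 0, 0, 0],
    [1, 0, 0, -0.02, 0],
    [1, 0, 0, -0.06, 0],
    [0.5, 0, 0, -0.1, 0],
    [0, 0, 0, -0.14, 0],
    [0, 0, 0, -0.14, 0]
  ]
}}

```text
time: 8.35
eef_pos: [470.3, -22.3, 173.7]
tool_rot: [0.004, -0.071, 0.997, 0.001]
ft_force: [-0.8, -0.2, -0.6]
opening: 32.1
finger_force: 0.0
```

>>> {"fn": "move_arm", "kwargs": {
  "rows": [
    [0, -0.02, 0.04, 0, 0],
    [0, -0.04, 0.085, 0, 0],
    [0, -0.06, 0.135, 0, 0],
    [0, -0.08, 0.18, 0, 0],
    [0, -0.0865, 0.1926, 0, 0],
    [0, -0.0865, 0.1926, 0, 0],
    [0, -0.0865, 0.1926, 0, 0],
    [0, -0.0865, 0.1926, 0, 0],
    [0, -0.0865, 0.1926, 0, 0],
    [0, -0.0865, 0.1926, 0, 0]
  ]
}}

```text
time: 9.6
eef_pos: [526.9, 179.6, 170.6]
tool_rot: [0.0, -0.07, 0.998, 0.0]
ft_force: [-0.2, -0.8, 0.4]
opening: -0.1
finger_force: 0.0
```

```bash
python3 t.py -59.2 2 89
python3 - <<'E'
from h import *
c=capture("scene");c2=capture("top")
cv2.imwrite("pics/s1.png",np.hstack([cv2.resize(c["image"][100:300,150:400,::-1],(400,320)),cv2.resize(c2["image"][100:300,150:400,::-1],(400,320))]))
E
```

```text
9.6 tcp hot [-59.3356   3.684  170.605 ] delta m [-0.0001 -0.0017  0.0816] F [-0.2785 -0.782   0.3673] open -0.07064960651245342 yaw y 98.03995864374818 [ 0.0002  0.0002 -1.    ]
```

View pics/s1.png

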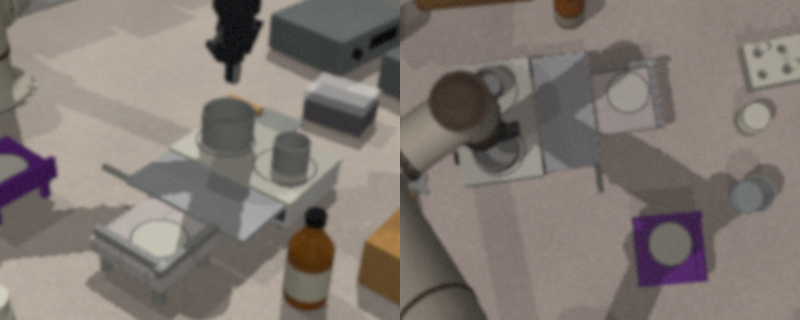

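The guard is level and bridging to the slab, with the pan and pot untouched. The shut fingers are above the pan, so I'll lower them inside it and drag by the inner wall.

>>> {"fn": "move_arm", "kwargs": {
  "rows": [
    [0, 0, 0, 0.025, 0],
    [0, 0, 0, 0.05, 0],
    [0, 0, 0, 0.07, 0],
    [0, 0, 0, 0.08, 0],
    [0, 0, 0, 0.08, 0],
    [0, 0, -0.007, 0.08, 0],
    [0, 0, -0.014, 0.08, 0],
    [0, 0, -0.021, 0.08, 0],
    [0, 0, -0.027, 0.08, 0],
    [0, 0, -0.033, 0.08, 0]
  ]
}}

```text
time: 10.95
eef_pos: [532.0, 147.4, 90.6]
tool_rot: [0.001, -0.07, 0.998, 0.001]
ft_force: [-0.2, 2.9, 0.6]
opening: -0.2
finger_force: 1.2
```

>>> {"fn": "move_arm", "kwargs": {
  "rows": [
    [0, 0, -0.007, 0, 0],
    [0, 0, -0.014, 0, 0],
    [0, 0, -0.021, 0, 0],
    [0, 0, -0.028, 0, 0],
    [0, 0, -0.035, 0, 0],
    [0, 0, -0.042, 0, 0],
    [0, 0, -0.049, 0, 0],
    [0, 0, -0.056, 0, 0],
    [0, 0, -0.063, 0, 0],
    [0, 0, -0.07, 0, 0]
  ]
}}

```text
time: 12.2
eef_pos: [541.1, 77.4, 90.1]
tool_rot: [-0.0, -0.07, 0.998, -0.0]
ft_force: [-0.5, 2.5, -0.2]
opening: -0.1
finger_force: 1.1
```

```bash
cat > pan.py <<'E'
from h import *
np.set_printoptions(precision=1,suppress=True)
for cam in("top","scene"):
    c=capture(cam);P=toh(cloud(c))
    for s in silhouettes(c,"pan")[:2]:
        q=P[s["pixels"]&(abs(P[...,2]-117)<6)]
        if len(q)>5: print(cam,s["conf"],len(q),cv2.minEnclosingCircle(q[:,:2].astype(np.float32)))
E
python3 t.py -35 -200 89; python3 pan.py
```

```text
12.2 tcp hot [-59.6611 -99.5315  90.1324] delta m [-0.0247 -0.1005  0.0011] F [-0.1045  2.5563 -0.1949] open -0.11769333867108145 yaw y 98.06208800790874 [-0.0009 -0.0003 -1.    ]
top 0.66 34 ((-80.52253723144531, -69.8751449584961), 39.62995147705078)
scene 0.6 92 ((-57.43223571777344, -74.6376953125), 45.458797454833984)
```

>>> {"fn": "move_arm", "kwargs": {
  "rows": [
    [0, -0.003, -0.008, 0, 0],
    [0, -0.006, -0.015, 0, 0],
    [0, -0.009, -0.022, 0, 0],
    [0, -0.012, -0.029, 0, 0],
    [0, -0.015, -0.036, 0, 0],
    [0, -0.018, -0.043, 0, 0],
    [0, -0.021, -0.05, 0, 0],
    [0, -0.024, -0.057, 0, 0],
    [0, -0.027, -0.064, 0, 0],
    [0, -0.03, -0.071, 0, 0]
  ]
}}

```text
time: 13.65
eef_pos: [581.3, 11.5, 90.4]
tool_rot: [-0.0, -0.07, 0.998, 0.0]
ft_force: [0.4, 1.7, -1.3]
opening: -0.0
finger_force: 1.0
```

>>> {"fn": "move_arm", "kwargs": {
  "rows": [
    [0, -0.003, -0.007, 0, 0],
    [0, -0.006, -0.014, 0, 0],
    [0, -0.009, -0.021, 0, 0],
    [0, -0.012, -0.028, 0, 0],
    [0, -0.015, -0.035, 0, 0],
    [0, -0.018, -0.042, 0, 0],
    [0, -0.021, -0.049, 0, 0],
    [0, -0.024, -0.056, 0, 0],
    [0, -0.027, -0.063, 0, 0],
    [0, -0.03, -0.07, 0, 0]
  ]
}}

```text
time: 14.9
eef_pos: [620.8, -53.6, 90.4]
tool_rot: [-0.0, -0.07, 0.998, 0.0]
ft_force: [0.2, 1.7, -0.7]
opening: -0.2
finger_force: 0.9
```

```bash
python3 t.py 21 -268 89; python3 pan.py
```

```text
14.9 tcp hot [   0.8362 -240.3799   90.3781] delta m [-0.0202 -0.0276  0.0014] F [ 0.479   1.6212 -0.7007] open -0.1627526353866335 yaw y 98.07479248775265 [-0.0002 -0.     -1.    ]
top 0.97 55 ((-8.96377944946289, -210.61663818359375), 43.86442565917969)
scene 0.84 114 ((-2.4629569053649902, -216.81405639648438), 45.658203125)
```

>>> {"fn": "move_arm", "kwargs": {
  "rows": [
    [0, -0.001, -0.005, 0, 0],
    [0, -0.002, -0.01, 0, 0],
    [0, -0.003, -0.015, 0, 0],
    [0, -0.004, -0.02, 0, 0],
    [0, -0.005, -0.025, 0, 0],
    [0, -0.006, -0.03, 0, 0],
    [0, -0.007, -0.035, 0, 0],
    [0, -0.008, -0.04, 0, 0],
    [0, -0.009, -0.044, 0, 0],
    [0, -0.01, -0.047, 0, 0]
  ]
}}

```text
time: 16.35
eef_pos: [637.0, -98.5, 90.3]
tool_rot: [-0.0, -0.07, 0.998, 0.0]
ft_force: [-1.7, 4.2, 3.3]
opening: 0.1
finger_force: 2.1
```

```bash
python3 t.py 21 -268 89; python3 pan.py
```

```text
16.35 tcp hot [  10.5545 -287.1777   90.3327] delta m [-0.0104  0.0192  0.0013] F [-1.1354  4.4464  3.3051] open 0.1242705299808835 yaw y 98.06864980914808 [-0.0005 -0.     -1.    ]
top 0.75 56 ((3.2887070178985596, -256.14923095703125), 43.91806411743164)
scene 0.6 124 ((9.591361999511719, -262.16558837890625), 46.02803039550781)
```

>>> {"fn": "move_arm", "kwargs": {
  "rows": [
    [0, 0, -0.001, 0, 0],
    [0, 0, -0.002, 0, 0],
    [0, 0, -0.003, 0, 0],
    [0, 0, -0.004, 0, 0],
    [0, 0, -0.005, 0, 0],
    [0, 0, -0.006, 0, 0],
    [0, 0, -0.007, 0, 0],
    [0, 0, -0.0075, 0, 0],
    [0, 0, -0.008, 0, 0],
    [0, 0, -0.008, 0, 0]
  ]
}}

```text
time: 17.8
eef_pos: [638.1, -106.3, 90.3]
tool_rot: [-0.0, -0.07, 0.998, -0.0]
ft_force: [-0.8, 1.7, -0.7]
opening: -0.0
finger_force: 0.8
```

```bash
python3 t.py 21 -268 89; python3 pan.py
```

```text
17.8 tcp hot [  10.5831 -295.0385   90.3315] delta m [-0.0104  0.027   0.0013] F [-0.5799  1.8491 -0.7227] open -0.03707223857792101 yaw y 98.06683366493785 [-0.0002 -0.0001 -1.    ]
top 0.68 55 ((6.405337810516357, -265.22845458984375), 44.04585266113281)
scene 0.8 128 ((11.144478797912598, -269.1239929199219), 45.67617416381836)
```

Not yet against the -y rail, so I keep going in small steps.

>>> {"fn": "move_arm", "kwargs": {
  "rows": [
    [0, 0, -0.0005, 0, 0],
    [0, 0, -0.001, 0, 0],
    [0, 0, -0.0015, 0, 0],
    [0, 0, -0.002, 0, 0],
    [0, 0, -0.0025, 0, 0],
    [0, 0, -0.003, 0, 0],
    [0, 0, -0.003, 0, 0],
    [0, 0, -0.003, 0, 0],
    [0, 0, -0.003, 0, 0],
    [0, 0, -0.003, 0, 0]
  ]
}}

```text
time: 19.25
eef_pos: [638.7, -109.0, 90.4]
tool_rot: [0.0, -0.07, 0.998, 0.0]
ft_force: [-0.7, 3.7, -0.6]
opening: -0.2
finger_force: 1.8
```

>>> {"fn": "move_arm", "kwargs": {
  "rows": [
    [0, 0, -0.0005, 0, 0],
    [0, 0, -0.001, 0, 0],
    [0, 0, -0.001, 0, 0],
    [0, 0, -0.001, 0, 0],
    [0, 0, -0.001, 0, 0],
    [0, 0, -0.001, 0, 0],
    [0, 0, -0.001, 0, 0],
    [0, 0, -0.001, 0, 0],
    [0, 0, -0.001, 0, 0],
    [0, 0, -0.001, 0, 0]
  ]
}}

```text
time: 20.5
eef_pos: [638.8, -109.7, 90.4]
tool_rot: [0.0, -0.07, 0.998, 0.0]
ft_force: [-0.5, 4.5, -1.1]
opening: 0.1
finger_force: 2.6
```

>>> {"fn": "move_arm", "kwargs": {
  "rows": [
    [0, 0, 0.006, 0, 0],
    [0, 0, 0.012, 0, 0],
    [0, 0, 0.019, 0, 0],
    [0, -0.004, 0.019, 0, 0],
    [0, -0.008, 0.019, 0, 0],
    [0, -0.012, 0.019, 0, 0],
    [0, -0.015, 0.019, 0, 0],
    [0, -0.018, 0.019, 0, 0],
    [0, -0.021, 0.019, 0, 0],
    [0, -0.023, 0.019, 0, 0]
  ]
}}

```text
time: 21.75
eef_pos: [659.1, -88.1, 90.4]
tool_rot: [0.0, -0.07, 0.998, 0.0]
ft_force: [-0.0, 0.7, -0.5]
opening: 0.2
finger_force: 0.0
```

```bash
python3 t.py 21 -268 89; python3 pan.py
```

```text
21.75 tcp hot [  33.8879 -279.9487   90.4069] delta m [0.0129 0.0119 0.0014] F [ 0.085   0.7167 -0.5414] open 0.24293340879566233 yaw y 98.07390800245878 [ 0.  0. -1.]
top 0.87 63 ((7.544690132141113, -267.93682861328125), 44.749549865722656)
scene 0.68 124 ((9.930778503417969, -273.41168212890625), 44.866737365722656)
```

>>> {"fn": "move_arm", "kwargs": {
  "rows": [
    [0, -0.0012, 0, 0, 0],
    [0, -0.0024, 0, 0, 0],
    [0, -0.0036, 0, 0, 0],
    [0, -0.0048, 0, 0, 0],
    [0, -0.006, 0, 0, 0],
    [0, -0.0072, 0, 0, 0],
    [0, -0.0084, 0, 0, 0],
    [0, -0.009, 0, 0, 0],
    [0, -0.009, 0, 0, 0],
    [0, -0.009, 0, 0, 0]
  ]
}}

```text
time: 23.2
eef_pos: [667.9, -86.8, 90.3]
tool_rot: [0.0, -0.07, 0.998, 0.0]
ft_force: [-2.7, 0.9, -0.5]
opening: -0.2
finger_force: 1.3
```

```bash
python3 t.py 21 -268 89; python3 pan.py
```

```text
23.2 tcp hot [  42.8226 -279.8867   90.3405] delta m [0.0218 0.0119 0.0013] F [-2.5865  1.2587 -0.4723] open -0.22961232003702758 yaw y 98.07491498991381 [ 0.0003  0.0001 -1.    ]
top 0.96 64 ((16.057268142700195, -267.9314270019531), 44.88010787963867)
scene 0.8 123 ((19.421003341674805, -274.3957214355469), 44.389129638671875)
```

>>> {"fn": "move_arm", "kwargs": {
  "rows": [
    [0, -0.0005, 0, 0, 0],
    [0, -0.001, 0, 0, 0],
    [0, -0.0015, 0, 0, 0],
    [0, -0.002, 0, 0, 0],
    [0, -0.0025, 0, 0, 0],
    [0, -0.003, 0, 0, 0],
    [0, -0.0035, 0, 0, 0],
    [0, -0.004, 0, 0, 0],
    [0, -0.004, 0, 0, 0],
    [0, -0.004, 0, 0, 0]
  ]
}}

```text
time: 24.65
eef_pos: [671.8, -86.3, 90.4]
tool_rot: [-0.0, -0.07, 0.998, 0.0]
ft_force: [-2.2, 0.2, -0.1]
opening: -0.2
finger_force: 1.4
```

```bash
python3 t.py 21 -268 89; python3 pan.py
```

```text
24.65 tcp hot [  46.6819 -279.9035   90.3635] delta m [0.0257 0.0119 0.0014] F [-2.1718  0.4924 -0.0647] open -0.16779297589542744 yaw y 98.07362167355159 [-0.  0. -1.]
top 0.82 61 ((18.849117279052734, -267.75518798828125), 44.291019439697266)
scene 0.83 115 ((23.15129852294922, -273.818603515625), 44.12117004394531)
```

>>> {"fn": "move_arm", "kwargs": {
  "rows": [
    [0, -0.0005, 0, 0, 0],
    [0, -0.001, 0, 0, 0],
    [0, -0.0015, 0, 0, 0],
    [0, -0.002, 0, 0, 0],
    [0, -0.0025, 0, 0, 0],
    [0, -0.003, 0, 0, 0],
    [0, -0.003, 0, 0, 0],
    [0, -0.003, 0, 0, 0],
    [0, -0.003, 0, 0, 0],
    [0, -0.003, 0, 0, 0]
  ]
}}

```text
time: 26.1
eef_pos: [672.5, -86.4, 90.3]
tool_rot: [-0.003, -0.07, 0.998, -0.0]
ft_force: [-7.4, -0.5, 2.7]
opening: 0.2
finger_force: 3.7
```

>>> {"fn": "move_arm", "kwargs": {
  "rows": [
    [0, 0.005, 0, 0, 0],
    [0, 0.012, 0, 0, 0],
    [0, 0.018, 0, 0, 0],
    [0, 0.018, -0.004, 0, 0],
    [0, 0.018, -0.008, 0, 0],
    [0, 0.018, -0.011, 0, 0],
    [0, 0.018, -0.012, 0, 0],
    [0, 0.018, -0.013, 0, 0],
    [0, 0.018, -0.014, 0, 0],
    [0, 0.018, -0.014, 0, 0]
  ]
}}

```text
time: 27.35
eef_pos: [658.9, -101.5, 90.3]
tool_rot: [-0.0, -0.071, 0.998, 0.0]
ft_force: [-0.3, 2.9, -0.2]
opening: 0.1
finger_force: 1.4
```

```bash
python3 t.py 21 -268 89; python3 pan.py
```

```text
27.35 tcp hot [  31.7689 -293.2117   90.3166] delta m [0.0108 0.0252 0.0013] F [ 0.0584  2.8824 -0.2031] open 0.06343591713578306 yaw y 98.09037530068527 [-0.0001  0.0007 -1.    ]
top 0.6 60 ((19.851741790771484, -267.1488037109375), 44.256717681884766)
scene 0.96 130 ((23.971275329589844, -273.017822265625), 45.096168518066406)
```

>>> {"fn": "move_arm", "kwargs": {
  "rows": [
    [0, 0, -0.0005, 0, 0],
    [0, 0, -0.001, 0, 0],
    [0, 0, -0.0015, 0, 0],
    [0, 0, -0.002, 0, 0],
    [0, 0, -0.0025, 0, 0],
    [0, 0, -0.003, 0, 0],
    [0, 0, -0.003, 0, 0],
    [0, 0, -0.003, 0, 0],
    [0, 0, -0.003, 0, 0],
    [0, 0, -0.003, 0, 0]
  ]
}}

```text
time: 28.8
eef_pos: [659.5, -103.3, 90.3]
tool_rot: [0.0, -0.071, 0.997, 0.001]
ft_force: [-1.1, 8.3, 1.2]
opening: 0.1
finger_force: 3.8
```

```bash
python3 t.py 21 -268 89; python3 pan.py
```

```text
28.8 tcp hot [  32.1296 -295.0759   90.3408] delta m [0.0111 0.0271 0.0014] F [0.0278 8.3425 1.2229] open 0.14367255363753262 yaw y 98.11466866528768 [ 0.0005  0.002  -1.    ]
top 0.95 68 ((18.567882537841797, -268.95538330078125), 44.54069900512695)
scene 0.66 116 ((23.705169677734375, -274.5174560546875), 44.87615203857422)
```

>>> {"fn": "move_arm", "kwargs": {
  "rows": [
    [0, 0, 0.006, 0, 0],
    [0, -0.003, 0.012, 0, 0],
    [0, -0.005, 0.01, 0, 0],
    [0, -0.0065, 0.0085, 0, 0],
    [0, -0.0075, 0.0075, 0, 0],
    [0, -0.0085, 0.0065, 0, 0],
    [0, -0.0092, 0.0058, 0, 0],
    [0, -0.0099, 0.0051, 0, 0],
    [0, -0.0105, 0.0045, 0, 0],
    [0, -0.0105, 0.0045, 0, 0]
  ]
}}

```text
time: 30.25
eef_pos: [666.0, -97.8, 90.2]
tool_rot: [-0.003, -0.07, 0.998, 0.001]
ft_force: [-8.5, 6.8, 5.5]
opening: -0.5
finger_force: 5.4
```

```bash
python3 t.py 21 -268 89; python3 pan.py
```

```text
30.25 tcp hot [  39.3855 -290.5648   90.2393] delta m [0.0184 0.0226 0.0014] F [-7.4271  7.9322  5.473 ] open -0.500774396733532 yaw y 98.05390170952528 [-0.0069  0.0019 -1.    ]
top 0.82 65 ((19.27355194091797, -268.1243896484375), 44.621734619140625)
scene 0.62 120 ((25.61770248413086, -275.3521728515625), 44.94904708862305)
```

>>> {"fn": "move_arm", "kwargs": {
  "rows": [
    [0, 0.001, -0.001, 0, 0],
    [0, 0.003, 0.003, 0, 0],
    [0, 0.008, 0.008, 0, 0],
    [0, 0.016, 0.014, 0, 0],
    [0, 0.02, 0.018, 0, 0],
    [0, 0.02, 0.018, -0.01, 0],
    [0, 0.02, 0.018, -0.04, 0],
    [0, 0.02, 0.018, -0.08, 0],
    [0, 0.02, 0.018, -0.1, 0],
    [0, 0.02, 0.018, -0.1, 0]
  ]
}}

```text
time: 31.7
eef_pos: [648.1, -84.4, 193.3]
tool_rot: [0.003, -0.07, 0.998, -0.0]
ft_force: [-0.3, -0.3, -0.6]
opening: 0.1
finger_force: 0.0
```

```bash
python3 t.py -145.3 -188 36; python3 pan.py; python3 - <<'E'
from h import *
c=capture("scene");c2=capture("top")
cv2.imwrite("pics/s2.png",np.hstack([cv2.resize(c["image"][170:310,190:330,::-1],(400,400)),cv2.resize(c2["image"][110:210,250:350,::-1],(400,400))]))
E
```

```text
31.7 tcp hot [  23.5435 -274.7685  193.279 ] delta m [0.1697 0.0869 0.1563] F [-0.2998 -0.2364 -0.6436] open 0.12498209302248971 yaw y 98.07384054089376 [ 0.0057  0.0002 -1.    ]
top 0.62 61 ((18.958913803100586, -267.68896484375), 44.29650115966797)
scene 0.75 196 ((20.482650756835938, -270.73846435546875), 47.30012893676758)
```

View pics/s2.png

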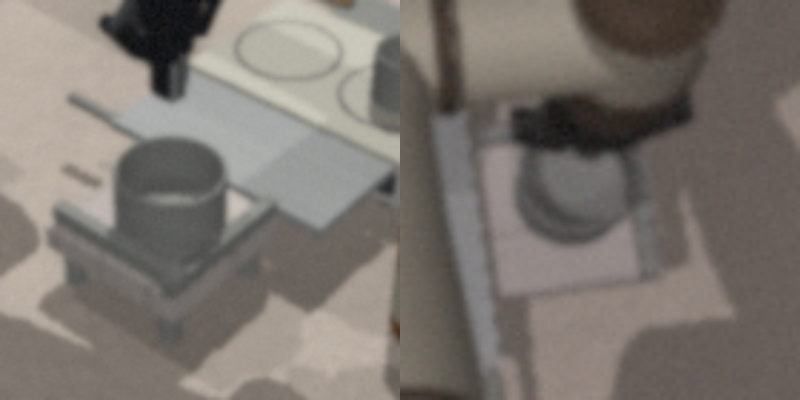

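The pan sits in the rail corner in both views. Now back to the handle.

>>> {"fn": "move_arm", "kwargs": {
  "rows": [
    [0, 0.03, 0.015, 0, 0],
    [0.5, 0.07, 0.035, 0, 0],
    [1, 0.11, 0.056, 0, 0],
    [1, 0.15, 0.076, 0, 0],
    [1, 0.17, 0.087, 0, 0],
    [1, 0.17, 0.087, 0, 0],
    [1, 0.17, 0.087, 0, 0],
    [1, 0.17, 0.087, 0, 0],
    [1, 0.17, 0.087, 0, 0],
    [1, 0.17, 0.087, 0, 0]
  ]
}}

```text
time: 33.25
eef_pos: [466.4, -22.2, 190.1]
tool_rot: [-0.0, -0.07, 0.998, -0.0]
ft_force: [-0.0, -0.6, 0.8]
opening: 85.0
finger_force: 0.0
```

```bash
python3 t.py -145.3 -188 36
```

```text
33.25 tcp hot [-147.5976 -187.5914  190.1493] delta m [-0.0024 -0.0004  0.1541] F [-0.1153 -0.6234  0.8023] open 84.98180693500657 yaw y 98.04964810194124 [-0.0005 -0.0002 -1.    ]
```

>>> {"fn": "move_arm", "kwargs": {
  "rows": [
    [1, -0.002, 0, 0.03, 0],
    [1, -0.002, 0, 0.07, 0],
    [1, -0.002, 0, 0.11, 0],
    [1, -0.002, 0, 0.14, 0],
    [1, -0.002, 0, 0.154, 0],
    [1, -0.002, 0, 0.154, 0],
    [0.5, -0.002, 0, 0.154, 0],
    [0, -0.002, 0, 0.154, 0],
    [0, -0.002, 0, 0.154, 0],
    [0, -0.002, 0, 0.154, 0]
  ]
}}

```text
time: 34.5
eef_pos: [468.3, -22.4, 36.9]
tool_rot: [0.0, -0.071, 0.997, -0.001]
ft_force: [7.5, -36.1, 1.1]
opening: 12.5
finger_force: 17.8
```

>>> {"fn": "move_arm", "kwargs": {
  "rows": [
    [0, 0, 0, 0, 0],
    [0, 0, 0, 0, 0],
    [0, 0, 0, 0, 0],
    [0, 0, 0, 0, 0],
    [0, 0, 0, 0, 0],
    [0, 0, 0, 0, 0],
    [0, 0, 0, 0, 0],
    [0, 0, 0, 0, 0],
    [0, 0, 0, 0, 0],
    [0, 0, 0, 0, 0]
  ]
}}

```text
time: 35.75
eef_pos: [468.6, -23.6, 37.0]
tool_rot: [0.0, -0.071, 0.997, -0.001]
ft_force: [2.6, -11.7, 2.3]
opening: 11.0
finger_force: 31.2
```

```bash
python3 t.py -145 -187 36
python3 -c "
import numpy as np
f=lambda a:np.array([-83-104*np.sin(a)-5*np.cos(a),59.5+104*np.cos(a)-5*np.sin(a)])
for a in [1.4,1.2,1,.8,.6,.4,.2,.1,0,-.05]:
  d=f(a)-f(1.571);e=f(a)-f(.8);print(a,d*[1,-1]/1e3,e*[1,-1]/1e3)"
```

```text
35.75 tcp hot [-145.6958 -189.2631   36.9919] delta m [-0.0007  0.0023  0.001 ] F [  0.9344 -11.9044   2.2746] open 10.985578120515465 yaw y 98.11423812701906 [ 0.0002 -0.0022 -1.    ]
1.4 [ 0.00066237 -0.01777052] [-0.02524804  0.05612138]
1.2 [ 0.00525513 -0.03804619] [-0.02065529  0.03584571]
1 [ 0.01378449 -0.05700527] [-0.01212593  0.01688663]
0.8 [ 0.02591041 -0.0738919 ] [ 0. -0.]
0.6 [ 0.04114948 -0.08803287] [ 0.01523907 -0.01414097]
0.4 [ 0.05889417 -0.09886443] [ 0.03298375 -0.02497253]
0.2 [ 0.07843704 -0.10595476] [ 0.05252662 -0.03206286]
0.1 [ 0.08864128 -0.10800245] [ 0.06273087 -0.03411055]
0 [ 0.09899898 -0.10902118] [ 0.07308857 -0.03512928]
-0.05 [ 0.10420306 -0.1091411 ] [ 0.07829265 -0.03524921]
```

>>> {"fn": "move_arm", "kwargs": {
  "rows": [
    [0, 0, -0.001, -0.009, 0],
    [0, 0, -0.001, -0.018, 0],
    [0, 0, 0.001, -0.028, 0],
    [0, 0, 0.0037, -0.038, 0],
    [0, 0, 0.008, -0.048, 0],
    [0, 0, 0.0123, -0.057, 0],
    [0, 0, 0.018, -0.066, 0],
    [0, 0, 0.0244, -0.0739, 0],
    [0, 0, 0.0244, -0.0739, 0],
    [0, 0, 0.0244, -0.0739, 0]
  ]
}}

```text
time: 37.0
eef_pos: [465.2, 0.2, 112.7]
tool_rot: [0.0, -0.071, 0.997, -0.002]
ft_force: [0.7, -12.1, 9.5]
opening: 10.6
finger_force: 30.0
```

>>> {"fn": "move_arm", "kwargs": {
  "rows": [
    [0, 0, 0.007, -0.0075, 0],
    [0, 0, 0.0152, -0.0141, 0],
    [0, 0, 0.024, -0.02, 0],
    [0, 0, 0.033, -0.025, 0],
    [0, 0, 0.0425, -0.029, 0],
    [0, 0, 0.0525, -0.032, 0],
    [0, 0, 0.0627, -0.0341, 0],
    [0, 0, 0.0731, -0.0351, 0],
    [0, 0, 0.075, -0.0351, 0],
    [0, 0, 0.075, -0.0351, 0]
  ]
}}

```text
time: 38.25
eef_pos: [454.5, 74.4, 147.9]
tool_rot: [0.0, -0.071, 0.997, -0.002]
ft_force: [0.1, -10.4, 11.2]
opening: 10.7
finger_force: 31.6
```

```bash
python3 t.py -145 -88 145; cat > g.py <<'E'
from h import *
for cam in("top","scene"):
    c=capture(cam);q=toh(cloud(c).reshape(-1,3))
    m=(q[:,0]>-80)&(q[:,0]<105)&(q[:,1]>-125)&(q[:,1]<-75)&(q[:,2]>75)&(q[:,2]<160);t=q[m]
    print(cam,len(t),[(z,round(np.median(t[abs(t[:,2]-z)<8][:,1]),1)) for z in(85,105,125,145) if (abs(t[:,2]-z)<8).any()])
E
python3 g.py
```

```text
38.25 tcp hot [-145.8194  -90.3322  147.901 ] delta m [-0.0008  0.0023  0.0029] F [ -1.3538 -10.3586  11.1865] open 10.723237439865757 yaw y 98.19319854856568 [ 0.0009 -0.0049 -1.    ]
top 20 [(85, np.float64(-93.0)), (105, np.float64(-93.0)), (125, np.float64(-93.0)), (145, np.float64(-93.1))]
scene 1765 [(85, np.float64(-95.7)), (105, np.float64(-95.7)), (125, np.float64(-95.5)), (145, np.float64(-95.4))]
```

>>> {"fn": "move_arm", "kwargs": {
  "rows": [
    [1, 0, 0, 0, 0],
    [1, 0, 0, 0, 0],
    [1, 0, 0, 0, 0],
    [1, 0, 0, 0, 0],
    [1, 0, 0, 0, 0],
    [1, 0, 0, 0, 0],
    [1, 0, 0, -0.02, 0],
    [1, 0, 0, -0.06, 0],
    [1, 0, 0, -0.1, 0],
    [1, 0, 0, -0.1, 0]
  ]
}}

```text
time: 39.6
eef_pos: [456.0, 77.4, 248.7]
tool_rot: [0.004, -0.071, 0.997, 0.001]
ft_force: [0.5, -0.5, -0.9]
opening: 85.4
finger_force: 0.0
```

>>> {"fn": "move_arm", "kwargs": {
  "rows": [
    [1, 0.03, -0.01, 0, 0],
    [1, 0.06, -0.02, 0, 0],
    [1, 0.06, -0.02, 0, 0],
    [1, 0.06, -0.02, 0, 0],
    [1, 0.06, -0.02, 0, 0],
    [1, 0.06, -0.02, 0, 0],
    [1, 0.06, -0.02, 0, 0],
    [1, 0.06, -0.02, 0, 0],
    [1, 0.06, -0.02, 0, 0],
    [1, 0.06, -0.02, 0, 0]
  ]
}}

```text
time: 40.85
eef_pos: [397.6, 48.4, 245.4]
tool_rot: [0.0, -0.07, 0.998, 0.0]
ft_force: [0.2, -0.6, 0.2]
opening: 85.6
finger_force: 0.0
```

```bash
python3 t.py -145 -88 145; python3 g.py;python3 pan.py; python3 - <<'E'
from h import *
c=capture("scene");c2=capture("top")
cv2.imwrite("pics/s3.png",np.hstack([cv2.resize(c["image"][100:310,150:360,::-1],(400,400)),cv2.resize(c2["image"][100:260,160:320,::-1],(400,400))]))
E
```

```text
40.85 tcp hot [-205.799  -108.0094  245.4216] delta m [-0.0608  0.02    0.1004] F [ 0.0966 -0.6502  0.2487] open 85.64304881205368 yaw y 98.07298178215797 [ 0.  0. -1.]
top 26 [(85, np.float64(-93.0)), (105, np.float64(-93.1)), (125, np.float64(-93.2)), (145, np.float64(-93.1))]
scene 1778 [(85, np.float64(-95.8)), (105, np.float64(-95.5)), (125, np.float64(-95.5)), (145, np.float64(-95.7))]
top 0.76 97 ((20.580007553100586, -268.21966552734375), 45.21455764770508)
scene 0.72 194 ((21.82061004638672, -272.4858093261719), 46.61729049682617)
```

View pics/s3.png

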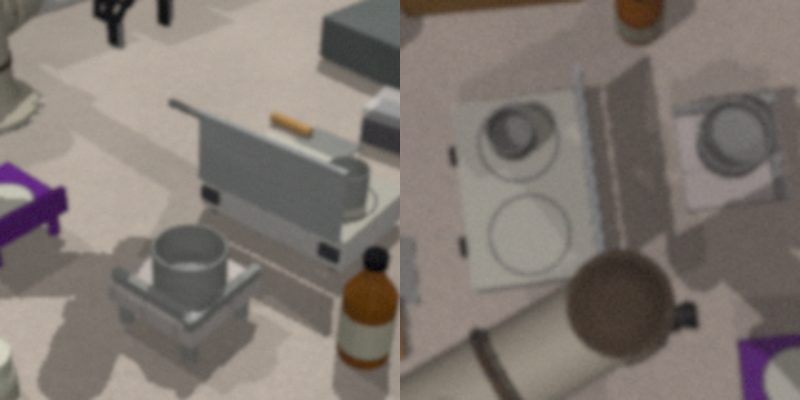

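The guard is upright and the pan is in the corner, measured by the top camera at (20.6, -268.2) against an estimated home of (21.1, -268.2). The pot hasn't moved and the arm is clear.

```bash
python3 -c "
from station import order;print(order.sign_off())"
```

```text
the job is handed in; nothing more can be done
None
```

I folded the guard down, slid the pan home against both rails, swung the guard upright again and handed the job in after about 41 s of the 72 s; the hand-in returned no verdict, and I only checked the pot, not the bystanders, in the last pictures.

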